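# Stone the seat of a clock's back bridge, seat it on its steady pins and hold it down

### The job

The brass back bridge is to be screwed to the clock movement that lies face down on its stand: first take the burrs off its seat by resting the wood-backed stone flat on the back plate over the inner dowel hole and drawing it, with light steady pressure (about 5 N), along the line of the holes until it has passed over the outer hole at the plate's narrow end, then stand the stone back on its cork mat. Now lower the bridge with its two steady pins into the dowel holes until both feet sit flush on the plate, and press it down firmly but without forcing it (about 15 N) for the screws to be put in: the job ends with you still holding it pressed down. Leave the other things on the bench where they are.

Things in the scene. Friction and masses are not known exactly. Their poses are not given: they have to be found in the camera images.
- seat (a point): The bridge's seat on the clock movement (fixed, rigid), which lies face down on a wooden stand. Its brass back plate is the level top, 75 mm above the bench, 180 mm long, 120 mm wide towards -x, 52 mm at the narrow end towards +x. This point: on the plate's top face, half-way between the two dowel holes; x along the line of holes to the narrow end, z up. The plate reaches from x = -105 to +75 mm
- inner_hole (a point): Mouth of the inner dowel hole, centre, level with the plate's top, at x = -36 mm from the seat; axes as for the seat. Both holes are 8.5 mm wide, slightly chamfered and go through the 5 mm plate; below it the way is free for the pins
- outer_hole (a point): Mouth of the outer dowel hole, by the plate's narrow end, at x = +36 mm from the seat; axes as for the seat. Screw heads up to 3 mm high stand on the plate 49 mm either side of the line of holes, and 19 mm either side of it at x = +64 mm from the seat
- stone_mid (a point): Hand stone (loose, about 0.09 kg): a grey abrasive slab 50 x 24 mm, 12 mm thick, under a wooden back 50 mm long (x), 18 mm wide (y), 26 mm high; 38 mm high in all. It stands on the mat, abrasive down. This point: on its middle line 24 mm above the abrasive face, inside the wooden back, where it is gripped across y; x along its length, z up
- mat: The stone's cork mat, fixed on the bench, 130 (x) x 100 (y) x 3 mm thick; origin at the centre of its underside, on the bench; z up
- bridge_mid (a point): Brass back bridge (loose, about 0.23 kg): an arch 122 mm long (x) with two feet, 46 mm high. Cross bar 70 mm long, 16 mm wide (y), from 22 to 32 mm above the feet's undersides, with a slotted block 18 x 16 mm on its middle. This point: in the bar at the bridge's centre, 27 mm above the feet's undersides, where it is gripped across y; x along its length, z up
- bridge_foot (a point): The same bridge, point at its centre level with the undersides of its feet (22 mm wide, 6 mm thick); it meets the seat point when the bridge is home. Two steel steady pins, 7 mm thick with tapered ends, stick 9.5 mm down out of the feet at x = -36 and +36 mm; it fits either way round. It waits with its feet on the block's top, the pins hanging in the grooves
- block: Grooved dark wooden block on which the bridge waits, fixed, 124 (x) x 64 (y) x 26 mm; origin at the centre of its underside. Its two grooves run along y at x = 36 mm either side
- great_wheel: Bystander: loose brass toothed wheel, 68 mm across, with a short arbor, 33 mm high; origin under its centre
- barrel: Bystander: loose brass mainspring barrel, 52 mm across, 38 mm high; origin under its centre
- screwdriver: Bystander: screwdriver lying on the bench, 160 mm long; origin under its middle
- brush: Bystander: wooden-handled brush lying on the bench, 150 mm long; origin under its middle
- loupe: Bystander: black eyeglass, 38 mm across, 30 mm high; origin under its centre
- oil: Bystander: small amber oil bottle, 28 mm across, 55 mm high; origin under its centre
- winding_key: Bystander: small brass winding key lying on the bench, about 54 mm long; origin under its middle
Things that resemble listed ones, but are neither listed nor needed, are in the scene too. Of the things like the mat, leave any that is green; of the rest the larger one is meant. What is shaped like the part that bears stone_mid but turquoise is not meant.

How it is judged:
On the way, in this order (a step that is already met when the one before it is completed fails the run):
1. the stone, held and flat, presses on the plate over the inner hole (x of stone_mid in the frame of seat between -0.055 and -0.018 m and y of stone_mid in the frame of seat between -0.01 and 0.01 m and angle between stone_mid's own z axis and vertical below 0.1 rad and contact force between stone and movement above 1.5 N and contact force between stone and the fingers above 1 N), for 0.1 s.
2. it is drawn, still pressing, past the first third of the way (x of stone_mid in the frame of seat between -0.015 and -0.003 m and y of stone_mid in the frame of seat between -0.01 and 0.01 m and angle between stone_mid's own z axis and vertical below 0.1 rad and contact force between stone and movement above 1.5 N and contact force between stone and the fingers above 1 N), for 0.02 s.
3. it is drawn, still pressing, past the second third of the way (x of stone_mid in the frame of seat between 0.003 and 0.015 m and y of stone_mid in the frame of seat between -0.01 and 0.01 m and angle between stone_mid's own z axis and vertical below 0.1 rad and contact force between stone and movement above 1.5 N and contact force between stone and the fingers above 1 N), for 0.02 s.
4. it presses on the plate over the outer hole (x of stone_mid in the frame of seat between 0.018 and 0.058 m and y of stone_mid in the frame of seat between -0.01 and 0.01 m and angle between stone_mid's own z axis and vertical below 0.1 rad and contact force between stone and movement above 1.5 N and contact force between stone and the fingers above 1 N), for 0.1 s.
5. the stone stands on its cork mat again and is let go (contact force between stone and mat above 0.2 N and angle between stone_mid's own z axis and vertical below 0.1 rad and x of stone_mid in the frame of mat between -0.065 and 0.065 m and y of stone_mid in the frame of mat between -0.05 and 0.05 m and contact force between stone and the fingers below 0.1 N and linear speed of stone below 0.02 m/s), for 0.2 s.
At the end, for the whole second after the job is handed in: Pins in their holes, feet flush: foot point within 2.5 mm sideways and 1.5 mm in height of the seat point, in line within 0.05 rad, level within 0.04. Fingers hold the bridge (over 3 N) and press it on the movement with over 6 N. The stone stands on its mat, not held (horizontal distance between bridge_foot and seat below 0.0025 m and z of bridge_foot in the frame of seat between -0.002 and 0.0015 m and angle between the x axis of bridge_foot and the x axis of seat, either way round below 0.05 rad and angle between bridge_foot's own z axis and vertical below 0.04 rad and contact force between bridge and movement above 6 N and contact force between bridge and the fingers above 3 N and contact force between stone and mat above 0.2 N and angle between stone_mid's own z axis and vertical below 0.1 rad and x of stone_mid in the frame of mat between -0.065 and 0.065 m and y of stone_mid in the frame of mat between -0.05 and 0.05 m and contact force between stone and the fingers below 0.1 N); the arm keeps its last pose, push and grip.
It fails at once if a bystander is shifted by more than 25 mm (distance of any of great_wheel, barrel, screwdriver, brush, loupe, oil, winding_key from where it was at the start of the episode above 0.025 m).
It fails at once if the stone is borne down hard on the plate (over 40 N) (contact force between stone and movement above 40 N).
It fails at once if the bridge is forced on the movement with more than 60 N (contact force between bridge and movement above 60 N).
It also fails if it takes over 69 s, if anything falls off the work surface, if the arm or the gripper's body presses on something with over 40 N, if the wrist force passes 120 N, or if a joint passes its speed limit or range.

### The arm

A 6-joint arm with a two-finger parallel gripper is mounted at the origin on the work surface. World frame = base frame: x ahead of the robot, y to its left, z up, the work surface at z = 0. Lengths are in m, angles in rad, forces in N, time in s.
With the tool pointing down it reaches from about 0.3 to 0.95 m from the base axis. Payload 3.1 kg.
Tool frame: the origin (TCP) lies midway between the tips of the shut fingers; the grasp point (between the pads) lies 19 mm behind it; z points along the fingers, x is the direction in which the jaws open and shut, and the axes are right-handed (so a half turn about z gives the same grasp; the last joint's range is limited). The gripper opens to 85 mm and grips with 20 to 120 N. Pads are 22 mm wide; open, the fingers measure 114 mm over their backs; the gripper's body (76 mm by 85 mm) begins 54 mm behind the grasp point. The pads swing forward as they close: fully open they stand 13 mm farther back than shut.
Start: joints at [-1.304, 0.308, 1.634, -0, 1.2, -0.07], TCP at [0.207, -0.59, 0.231] pointing down, gripper open.
Joint ranges: [-3.06, 3.06], [-0.79, 1.96], [0.05, 2.63], [-1.19, 4.34], [0.05, 2.64], [-2.94, 2.94]. Speed limits (rad/s): [2.79, 2.79, 3.14, 3.14, 3.14, 3.14].

### API

Orientations are given as a 3x3 rotation matrix whose columns are the frame's x, y, z axes.
In Python, from cell import ctrl gives the robot as it stands.
- The arm moves only by the tool jog_arm, never from a script. Its argument "targets" is a list of rows, each a list of 5 numbers: the shift along the world's x, y, z in mm, then the turn about the world's z in rad, then the opening in per cent of the stroke, from 0 (shut) to 100 (fully open). A call has exactly 8 rows; each row shifts and turns the commanded pose from where the row before left it; what a row does not reach is not made up. A row lasts 1/8 s, in which the tool goes at most 62.5 mm and 10.7 degrees, less where a joint would pass 70% of its speed; a pose out of reach is approached as far as the arm can. A call with a gripper value outside its range is refused whole. The fingers move at their own pace and stop on an object; "newtons" is the grip in N (left out, the last holds). Time passes only in rows, so rows that do not move let the fingers close, or fill a call up. It gives the time, the measured TCP pose, the force and the opening at its end, in the units of the state.
- ctrl.get_obs(): the state, without advancing time (a new reading comes with each control period).
- ctrl.grab_frame(name): name is "scene" or "side" or "wrist"; returns a dict with "color" (480x640x3 uint8, red, green, blue), "fx", "fy", "cx", "cy" (pixels), "dist_coeffs" ([k1, k2, p1, p2, k3] as OpenCV has them; the pictures are not rectified), "origin" and "rotation" of the camera in the world; the wrist camera has in their place "hand_eye" (4x4, takes a point from camera to tool coordinates, whose origin is the TCP and whose axes are the tool frame's). Camera axes: x right, y up, looking along -z (the intrinsics and any distortion apply to the point x, -y, -z); pixel columns grow to the right and rows downward; lengths in m; the calibration is good to about 2 mm. A picture is of the moment at which its call begins: read the wrist's pose just before it. There is no depth.
- ctrl.finish_job(): hands the job in, once; it reports no verdict.
The state is a dict: "time": time; "qpos": joint angles; "qvel": joint speeds; "effort": joint torques, N m; "tool_pos": TCP position; "eef_rot": TCP orientation; "ft_force": force on the tool from outside, world axes, zero at the start; "ft_torque": the same for the moment, N m; "width": finger opening in m.
Only numpy, scipy, OpenCV 4.12 (cv2) and the standard library are available. Lean on these libraries where they do the work, as an engineer would, in place of code of your own. Each camera call takes 0.05 s, during which the arm holds its last target. There are 200 camera calls.

## Working session

There is one attempt and no reset: what is moved stays moved. The work goes in short steps, Python scripts to look and compute and a tool call to move; the robot and the scene stay as the last step left them, time stands still between calls to the robot, and variables do not carry over. Pictures are saved under pics/ and viewed, about 8 in all and at most 12, crops included, and the job is handed in when it is done.

Besides the shell and the picture viewer there is one more tool, called after "Emit:" by a JSON object that holds its "name" and its "arguments", one argument or row to a line. jog_arm: Moves the arm, as the interface text tells. Its arguments: {"type":"object","properties":{"targets":{"type":"array"},"newtons":{"type":"number"}},"required":["targets"]}

```bash
mkdir -p pics; ls; cat > h.py <<'E'
import numpy as np,cv2,pickle,sys
from cell import ctrl
def snap(name,tag):
    o=ctrl.get_obs(); f=dict(ctrl.grab_frame(name))
    if name=="wrist":
        T=np.eye(4);T[:3,:3]=o["eef_rot"];T[:3,3]=o["tool_pos"]
        W=T@np.array(f["hand_eye"]);f["origin"]=W[:3,3];f["rotation"]=W[:3,:3]
    f["color"]=np.array(f["color"])
    pickle.dump(f,open(f"{tag}.pkl","wb")); cv2.imwrite(f"pics/{tag}.png",f["color"][...,::-1]); return f
def load(tag): return pickle.load(open(f"{tag}.pkl","rb"))
def K(f): return np.array([[f["fx"],0,f["cx"]],[0,f["fy"],f["cy"]],[0,0,1.]])
def unproj(f,uv,z):
    p=cv2.undistortPoints(np.array(uv,float).reshape(-1,1,2),K(f),np.array(f["dist_coeffs"],float)).reshape(-1,2)
    d=np.c_[p[:,0],-p[:,1],-np.ones(len(p))]@np.array(f["rotation"]).T
    o=np.array(f["origin"]); z=np.broadcast_to(np.asarray(z,float),(len(p),))
    return o+d*((z-o[2])/d[:,2])[:,None]
def proj(f,P):
    c=(np.array(P,float).reshape(-1,3)-np.array(f["origin"]))@np.array(f["rotation"])
    c=c*[1,-1,-1]
    return cv2.projectPoints(c.reshape(-1,1,3),np.zeros(3),np.zeros(3),K(f),np.array(f["dist_coeffs"],float))[0].reshape(-1,2)
def crop(f,name,x0,y0,x1,y1,s):
    cv2.imwrite(f"pics/{name}.png",cv2.resize(f["color"][y0:y1,x0:x1,::-1],None,fx=s,fy=s,interpolation=cv2.INTER_CUBIC))
E
python3 - <<'E'
from h import *
for n in("scene","side","wrist"):
    f=snap(n,n+"0");print(n,np.round(f["origin"],3),np.round(f["rotation"],3).tolist(),f["fx"],f["dist_coeffs"])
o=ctrl.get_obs();print({k:np.round(v,3).tolist() for k,v in o.items()})
E
```

```text
pics
scene [0.948 0.761 0.635] [[-0.872, -0.271, 0.407], [0.489, -0.503, 0.713], [0.012, 0.821, 0.571]] 458.6279613621187 [-0.09288043  0.          0.          0.          0.        ]
side [ 0.451 -0.743  0.605] [[0.992, 0.074, -0.104], [-0.128, 0.553, -0.823], [-0.004, 0.83, 0.558]] 435.4061773929646 [-0.07301528  0.          0.          0.          0.        ]
wrist [ 0.268 -0.566  0.372] [[0.331, 0.912, 0.244], [-0.944, 0.32, 0.084], [-0.001, -0.258, 0.966]] 361.50679080981024 [-0.02990051  0.          0.          0.          0.        ]
{'time': 0.15, 'qpos': [-1.304, 0.309, 1.635, -0.0, 1.2, -0.07], 'qvel': [-0.0, -0.003, -0.003, 0.001, 0.001, 0.0], 'effort': [-0.001, -41.58, -27.715, -0.0, 0.006, 0.0], 'tool_pos': [0.206, -0.589, 0.23], 'eef_rot': [[0.33, -0.944, -0.001], [-0.944, -0.33, 0.002], [-0.002, -0.0, -1.0]], 'ft_force': [-0.611, -0.679, -0.826], 'ft_torque': [-0.003, 0.051, 0.024], 'width': 0.085}
```

View pics/scene0.png

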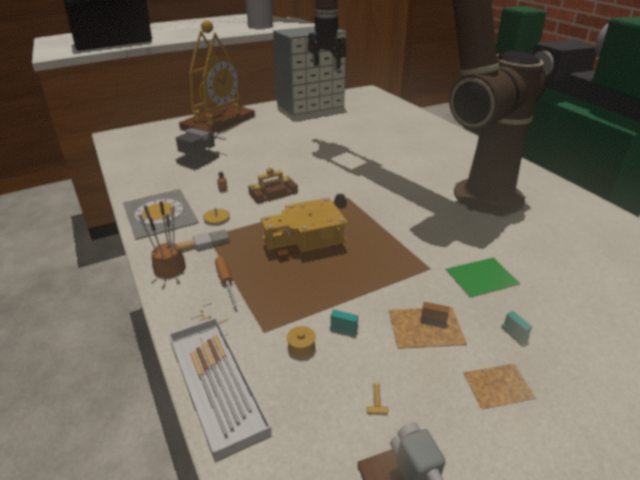

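View pics/side0.png

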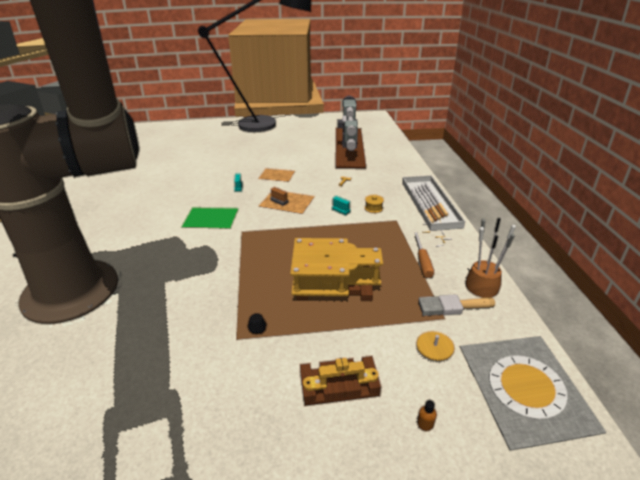

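The scene view shows the wooden-backed stone at (435,314) on the larger cork mat. The movement is at (305,225), with its narrow end to the left, and the bridge on its block is at (273,183). In the side view the same things are at (279,197), (335,265) and (340,378).

```bash
python3 - <<'E'
from h import *
s=load("side0");c=load("scene0")
for n,uv,uv2,z in [("stone top",(279,191),(436,307),.041),("block/bridge bar",(341,368),(271,180),.055),("plate narrow end mid",(381,258),(263,226),.075),("plate wide end mid",(293,254),(340,213),.075)]:
    print(n,unproj(s,[uv],z).round(3),unproj(c,[uv2],z).round(3))
print("mat side",unproj(s,[(274,189),(314,197),(304,212),(260,206)],.003).round(3).tolist())
print("mat scene",unproj(c,[(390,309),(457,306),(466,345),(397,348)],.003).round(3).tolist())
crop(s,"side_mov",270,220,400,410,3)
E
```

```text
stone top [[0.461 0.299 0.041]] [[0.465 0.314 0.041]]
block/bridge bar [[ 0.531 -0.312  0.055]] [[ 0.547 -0.273  0.055]]
plate narrow end mid [[ 0.651 -0.071  0.075]] [[ 0.662 -0.046  0.075]]
plate wide end mid [[ 0.477 -0.034  0.075]] [[ 0.485 -0.012  0.075]]
mat side [[0.448, 0.383, 0.003], [0.558, 0.321, 0.003], [0.523, 0.244, 0.003], [0.407, 0.291, 0.003]]
mat scene [[0.518, 0.246, 0.003], [0.395, 0.304, 0.003], [0.451, 0.391, 0.003], [0.565, 0.335, 0.003]]
```

View pics/side_mov.png

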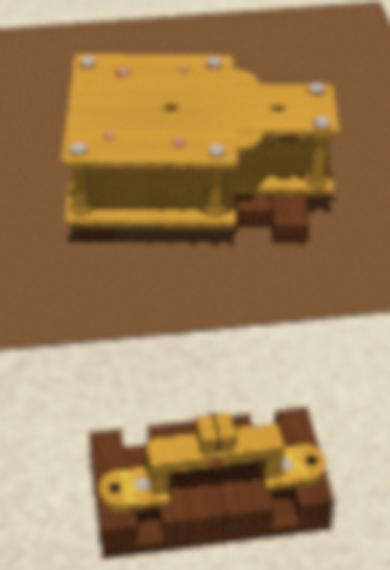

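Emit:
{"name": "jog_arm", "arguments": {
  "targets": [
    [42,36,8,0,100],
    [42,36,8,0,100],
    [42,36,8,0,100],
    [42,36,8,0,100],
    [42,36,0,0,100],
    [42,36,0,0,100],
    [42,36,0,0,100],
    [42,36,0,0,100]
  ]
}}

```text
time: 1.15
tool_pos: [0.5435, -0.3005, 0.2629]
eef_rot: [[0.33, -0.944, -0.0], [-0.944, -0.33, 0.0], [-0.0, 0.0, -1.0]]
ft_force: [0.4, -1.3, 0.3]
width: 0.0861
```

```bash
python3 - <<'E'
from h import *
f=snap("wrist","w1");print(f["origin"])
E
```

```text
[ 0.60552336 -0.27698911  0.40432434]
```

View pics/w1.png

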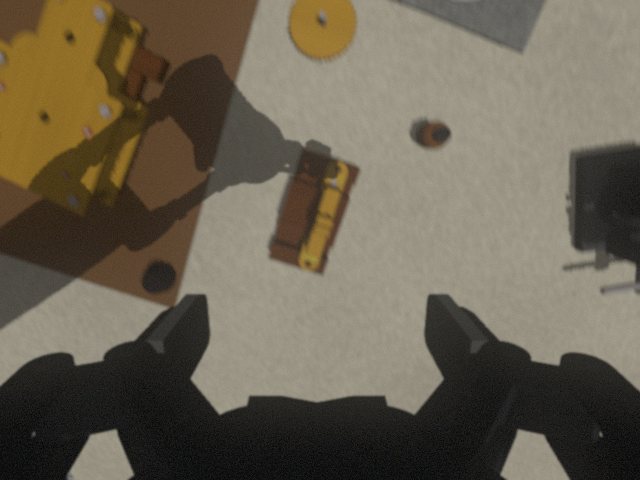

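The wrist view shows the bridge on its block at about (325,215), running from (340,165) to (310,268). The holes are at (70,36) and (44,117). I'll enlarge the bridge.

```bash
python3 - <<'E'
from h import *
f=load("w1");a=f["color"][130:290,250:380,::-1];b=f["color"][0:150,0:130,::-1]
a=cv2.resize(a,None,fx=3.5,fy=3.5,interpolation=cv2.INTER_CUBIC);b=cv2.resize(b,None,fx=2.6,fy=3.5,interpolation=cv2.INTER_CUBIC)
a=cv2.convertScaleAbs(a,alpha=1.6);im=np.zeros((560,800,3),np.uint8);im[:,:455]=a;im[:525,460:460+338]=b
cv2.imwrite("pics/w1c.png",im)
print(unproj(f,[(70,36),(44,117)],.075).round(4).tolist())
s=load("side0");print(unproj(s,[(362.7,255.7),(326.7,255.7)],.075).round(4).tolist())
print(unproj(s,[(308,382.3),(373.7,373.3)],.032).round(4).tolist())
E
```

```text
[[0.6213, -0.0529, 0.075], [0.5492, -0.0423, 0.075]]
[[0.6161, -0.0587, 0.075], [0.5442, -0.0491, 0.075]]
[[0.479, -0.3146, 0.032], [0.5848, -0.3114, 0.032]]
```

View pics/w1c.png

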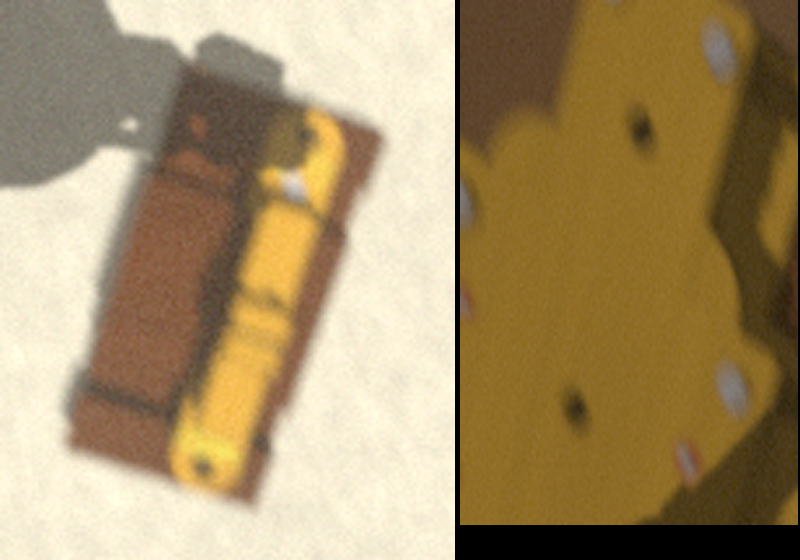

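Emit:
{"name": "jog_arm", "arguments": {
  "targets": [
    [5,32,-8,-0.06,100],
    [5,32,-8,-0.06,100],
    [5,32,-8,-0.06,100],
    [5,32,-8,-0.06,100],
    [5,31,-8,-0.06,100],
    [5,31,-8,-0.06,100],
    [5,31,-8,-0.06,100],
    [5,31,-8,-0.06,100]
  ]
}}

```text
time: 2.2
tool_pos: [0.5822, -0.049, 0.1987]
eef_rot: [[-0.145, -0.989, -0.001], [-0.989, 0.145, 0.0], [0.0, 0.001, -1.0]]
ft_force: [0.2, 0.7, -0.8]
width: 0.0855
```

```bash
python3 - <<'E'
from h import *
f=load("w1");b=unproj(f,[(340,167),(308.6,263.7)],.032);print("feet ends",b.round(4).tolist(),b.mean(0).round(4),np.linalg.norm(b[0]-b[1]))
f=snap("wrist","w2")
crop(f,"w2c",180,90,460,300,2.8)
E
```

```text
feet ends [[0.592, -0.3069, 0.032], [0.484, -0.3105, 0.032]] [ 0.538  -0.3087  0.032 ] 0.1080671281872121
```

View pics/w2c.png

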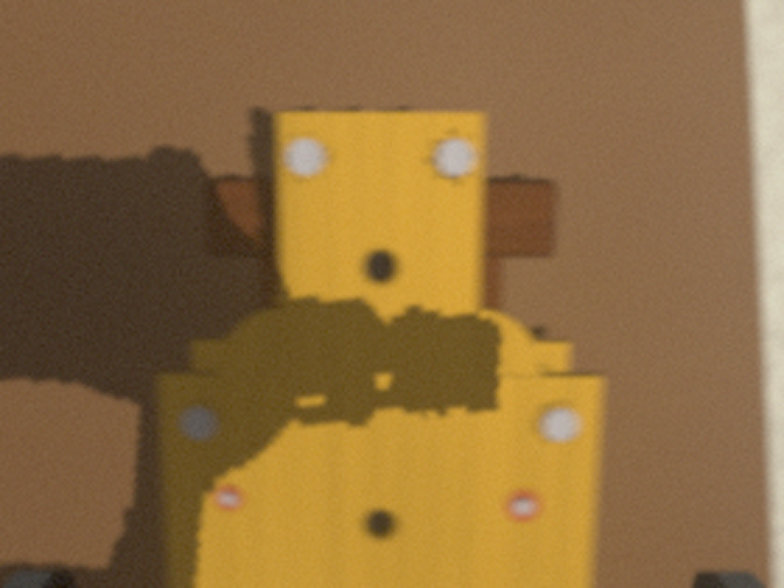

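The crop shows the holes clearly at full-frame pixels (315.7,185.0) outer and (315.7,276.8) inner.

```bash
python3 - <<'E'
from h import *
f=load("w2");h=unproj(f,[(315.7,185),(315.7,276.8)],.075);d=h[0]-h[1]
print(h.round(4).tolist(),"mid",h.mean(0).round(4),np.linalg.norm(d),"yaw",np.arctan2(d[1],d[0]))
# refine centroids of dark spots
g=cv2.cvtColor(f["color"],cv2.COLOR_RGB2GRAY).astype(float)
P=[]
for u,v in[(315.7,185),(315.7,276.8)]:
    x,y=int(u)-8,int(v)-8;w=g[y:y+17,x:x+17];w=np.clip(np.median(w)*.75-w,0,None);yy,xx=np.mgrid[y:y+17,x:x+17];P.append(((w*xx).sum()/w.sum(),(w*yy).sum()/w.sum()))
h=unproj(f,P,.075);d=h[0]-h[1];print(P,h.round(4).tolist(),h.mean(0),np.linalg.norm(d),np.arctan2(d[1],d[0]))
o=ctrl.get_obs();print(o["tool_pos"],o["qpos"])
E
```

```text
[[0.6185, -0.0517, 0.075], [0.5481, -0.0414, 0.075]] mid [ 0.5833 -0.0466  0.075 ] 0.07123096947008759 yaw -0.14552060402822692
[(np.float64(315.54452926208654), np.float64(184.75063613231552)), (np.float64(315.4149839855173), np.float64(276.609246623033))] [[0.6187, -0.0516, 0.075], [0.5482, -0.0412, 0.075]] [ 0.58349108 -0.04641737  0.075     ] 0.07125385485738223 -0.14704905948843747
[ 0.58178179 -0.04517508  0.1973767 ] [-0.15404429  0.26508431  1.76190395  0.00394719  1.11756284  1.56009119]
```

Emit:
{"name": "jog_arm", "arguments": {
  "targets": [
    [-14,45,10,-0.04,100],
    [-14,45,10,-0.04,100],
    [-14,45,0,-0.04,100],
    [-14,45,0,-0.04,100],
    [-14,45,0,-0.04,100],
    [-14,45,0,-0.04,100],
    [-14,45,-10,-0.04,100],
    [-14,45,-10,-0.04,100]
  ]
}}

```text
time: 3.25
tool_pos: [0.47, 0.3112, 0.1991]
eef_rot: [[-0.448, -0.894, 0.0], [-0.894, 0.448, 0.0], [-0.0, -0.0, -1.0]]
ft_force: [0.7, 0.7, 0.2]
width: 0.0852
```

```bash
python3 - <<'E'
from h import *
f=snap("wrist","w3")
E
```

```text
(no output)
```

View pics/w3.png

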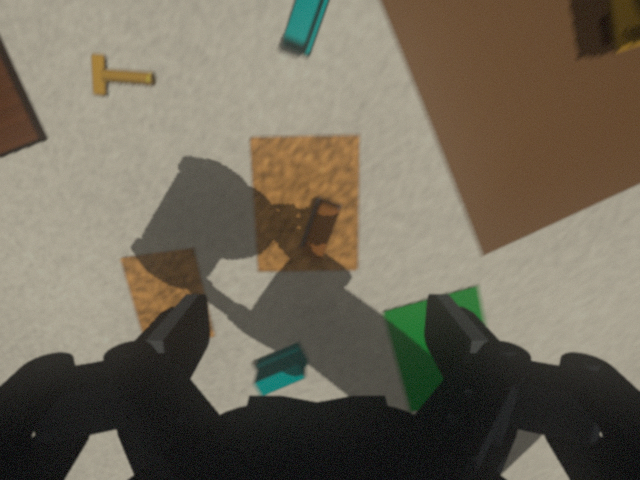

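The wrist view shows the stone in shadow at about (320,226) on the larger cork mat, whose corners are (250,137), (358,135), (358,270) and (258,271). I'll enlarge and brighten it.

```bash
python3 - <<'E'
from h import *
f=load("w3");a=cv2.resize(f["color"][180:275,265:375,::-1],None,fx=6,fy=6,interpolation=cv2.INTER_CUBIC)
cv2.imwrite("pics/w3c.png",cv2.convertScaleAbs(a,alpha=2.2))
m=unproj(f,[(250,137),(358,135),(358,270),(258,271)],.003);print(m.round(4).tolist(),m.mean(0),np.linalg.norm(np.diff(m,axis=0),axis=1))
for t in("w1","w2","w3"):print(load(t)["origin"])
for i in range(3):
    ctrl.grab_frame("side");o=ctrl.get_obs();print(o["time"],o["tool_pos"].round(4),o["qvel"].round(3))
E
```

```text
[[0.5614, 0.3348, 0.003], [0.5194, 0.2471, 0.003], [0.4029, 0.3013, 0.003], [0.4462, 0.3902, 0.003]] [0.48247897 0.31835011 0.003     ] [0.09722641 0.12839116 0.09890952]
[ 0.60552336 -0.27698911  0.40432434]
[ 0.64722721 -0.0565815   0.34000758]
[0.52867307 0.28384984 0.34050447]
3.35 [0.468  0.3131 0.1978] [-0.061 -0.016  0.005 -0.064  0.021 -0.061]
3.4 [0.4691 0.3113 0.1983] [-0.047 -0.015 -0.001 -0.02   0.005 -0.013]
3.45 [0.4699 0.3102 0.1987] [-0.034 -0.009 -0.003 -0.003 -0.001  0.002]
```

View pics/w3c.png

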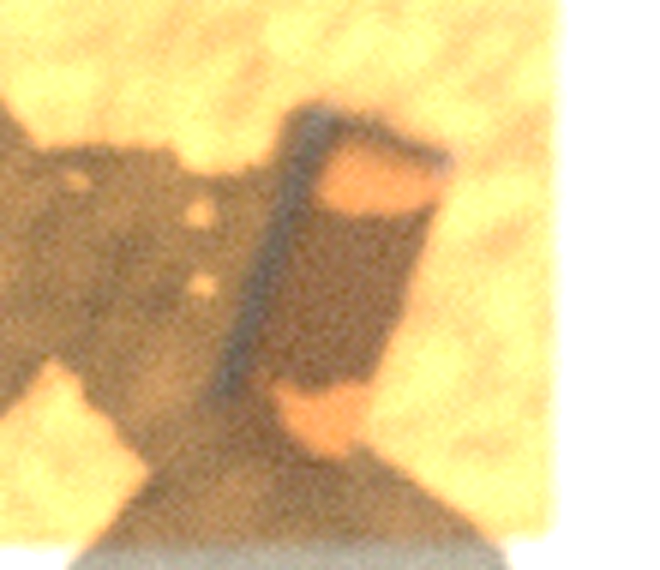

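```bash
python3 - <<'E'
from h import *
f=load("w3")
c=lambda x,y:(265+x/6,180+y/6)
e=unproj(f,[c(450,160),c(352,455)],.041);d=e[0]-e[1];print("right edge",e.round(4).tolist(),np.linalg.norm(d),np.arctan2(d[1],d[0]))
g=unproj(f,[c(295,110),c(218,390)],.015);d=g[0]-g[1];print("slab left",g.round(4).tolist(),np.linalg.norm(d),np.arctan2(d[1],d[0]))
for yaw in(-.73,-.68,-.63):
  u=np.array([np.cos(yaw),np.sin(yaw),0]);v=np.array([-u[1],u[0],0])
  print(yaw,"lateral right edge",e@v,"left",g@v,"mid est",((e@v).mean()+.009+(g@v).mean()-.012)/2, "along",e@u,g@u)
E
```

```text
right edge [[0.4747, 0.2892, 0.041], [0.4422, 0.3205, 0.041]] 0.04512560900164379 -0.7668248991925355
slab left [[0.4874, 0.3072, 0.015], [0.4536, 0.3376, 0.015]] 0.045451539899975045 -0.7329628566171672
-0.73 lateral right edge [0.53206039 0.53372176] left [0.55393905 0.55407372] mid est 0.541948733138099 along [0.1609289  0.11583389] [0.15829929 0.11284795]
-0.68 lateral right edge [0.52335236 0.52726547] left [0.54533511 0.54774123] mid est 0.5344235417959942 along [0.18731972 0.14236409] [0.18578687 0.14039906]
-0.63 lateral right edge [0.51333623 0.51949129] left [0.53536811 0.54003966] mid est 0.5255588207029844 along [0.21324233 0.16853847] [0.21281008 0.16759925]
```

Emit:
{"name": "jog_arm", "arguments": {
  "targets": [
    [-3,1,-20,-0.1,80],
    [-3,1,-35,-0.1,70],
    [0,0,-40,-0.075,60],
    [0,0,-40,0,60],
    [0,0,-20,0,60],
    [0,0,0,0,60],
    [0,0,0,0,60],
    [0,0,0,0,60]
  ]
}}

```text
time: 4.45
tool_pos: [0.466, 0.3124, 0.0459]
eef_rot: [[-0.673, -0.739, 0.003], [-0.739, 0.673, 0.001], [-0.003, -0.001, -1.0]]
ft_force: [-0.5, 0.3, 0.1]
width: 0.0513
```

```bash
python3 - <<'E'
from h import *
f=snap("wrist","w4");o=ctrl.get_obs();print(o["tool_pos"],o["qvel"].round(3),o["eef_rot"][:2,0])
yaw=-.74;u=np.array([np.cos(yaw),np.sin(yaw),0]);v=np.array([-u[1],u[0],0]);c=np.array([.4636,.3124,.041])
P=[c+a*u*.025+b*v*.009 for a,b in((1,1),(1,-1),(-1,-1),(-1,1))]
im=f["color"][...,::-1].copy();cv2.polylines(im,[proj(f,P).round().astype(np.int32)],True,(0,255,0),1)
q=cv2.convertScaleAbs(im[150:450,160:480],alpha=1.6);cv2.imwrite("pics/w4c.png",cv2.resize(q,None,fx=2,fy=2))
E
```

```text
[0.46579664 0.31250989 0.04581647] [ 0.002  0.003  0.004  0.001 -0.002  0.002] [-0.67316044 -0.73949138]
```

View pics/w4c.png

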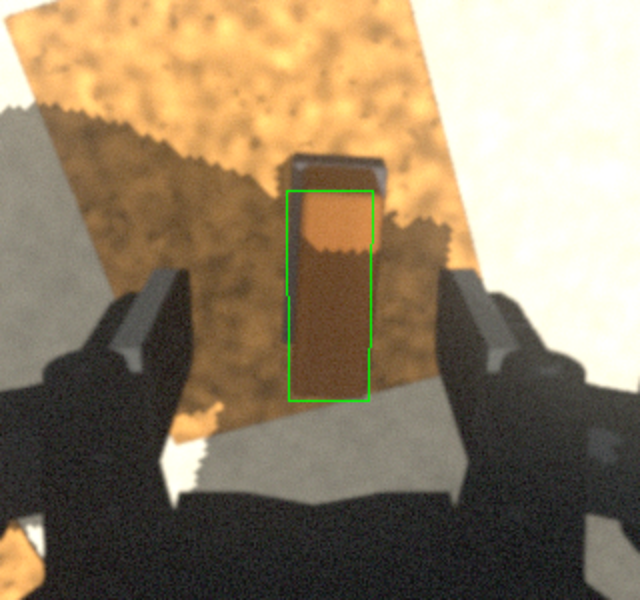

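Emit:
{"name": "jog_arm", "arguments": {
  "targets": [
    [-2,0,-15,0,50],
    [0,0,-14,0,50],
    [0,0,0,0,50],
    [0,0,0,0,0],
    [0,0,0,0,0],
    [0,0,0,0,0],
    [0,0,0,0,0],
    [0,0,0,0,0]
  ],
  "newtons": 60
}}

```text
time: 5.5
tool_pos: [0.4628, 0.3123, 0.0155]
eef_rot: [[-0.673, -0.74, 0.001], [-0.74, 0.673, 0.0], [-0.001, -0.0, -1.0]]
ft_force: [0.5, 0.1, -0.7]
width: 0.0169
```

Emit:
{"name": "jog_arm", "arguments": {
  "targets": [
    [0,0,25,0,0],
    [0,0,45,0,0],
    [5,-20,45,0.07,0],
    [15,-50,15,0.1,0],
    [15,-50,0,0.1,0],
    [15,-50,0,0.1,0],
    [15,-50,0,0.1,0],
    [8,-50,0,0.1,0]
  ]
}}

```text
time: 6.5
tool_pos: [0.536, 0.0404, 0.1454]
eef_rot: [[-0.164, -0.986, 0.001], [-0.986, 0.164, 0.0], [-0.0, -0.001, -1.0]]
ft_force: [0.0, -0.3, -0.7]
width: 0.0171
```

Emit:
{"name": "jog_arm", "arguments": {
  "targets": [
    [5,-45,0,0.022,0],
    [5,-25,-10,0,0],
    [0,-13,-15,0,0],
    [0,0,0,0,0],
    [0,0,0,0,0],
    [0,0,0,0,0],
    [0,0,0,0,0],
    [0,0,0,0,0]
  ]
}}

```text
time: 7.5
tool_pos: [0.5457, -0.0405, 0.1206]
eef_rot: [[-0.145, -0.989, 0.001], [-0.989, 0.145, -0.0], [-0.0, -0.001, -1.0]]
ft_force: [0.2, 0.2, -1.3]
width: 0.0169
```

```bash
python3 - <<'E'
from h import *
o=ctrl.get_obs();print(o["tool_pos"],o["ft_force"],o["eef_rot"].round(3).tolist(),o["width"])
f=snap("side","s5");crop(f,"s5c",270,190,410,310,4)
E
```

```text
[ 0.54573435 -0.0404659   0.12059097] [ 0.24775559  0.15213062 -1.32137333] [[-0.145, -0.989, 0.001], [-0.989, 0.145, -0.0], [-0.0, -0.001, -1.0]] 0.016908396165978667
```

View pics/s5c.png

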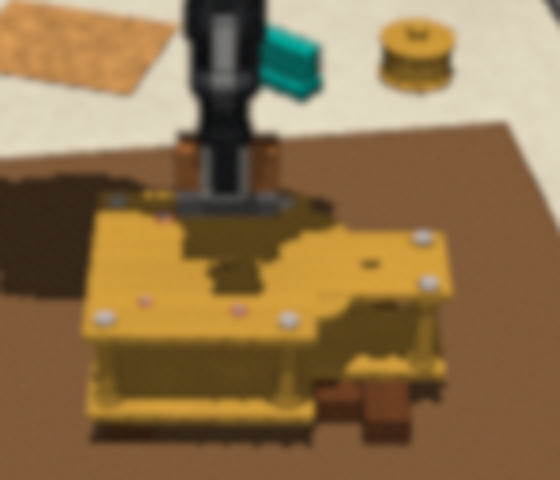

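The stone is held upright and centred over the plate, which fills crop x 180-280. Lowering it carefully now.

Emit:
{"name": "jog_arm", "arguments": {
  "targets": [
    [0,0,-12,0,0],
    [0,0,-10,0,0],
    [0,0,-5,0,0],
    [0,0,0,0,0],
    [0,0,-1,0,0],
    [0,0,-1,0,0],
    [0,0,-1,0,0],
    [0,0,0,0,0]
  ]
}}

```text
time: 8.55
tool_pos: [0.5455, -0.0409, 0.0903]
eef_rot: [[-0.146, -0.989, 0.0], [-0.989, 0.146, -0.0], [-0.0, -0.0, -1.0]]
ft_force: [-0.2, -0.4, -1.2]
width: 0.0171
```

Emit:
{"name": "jog_arm", "arguments": {
  "targets": [
    [0,0,-0.7,0,0],
    [0,0,-0.7,0,0],
    [0,0,-0.7,0,0],
    [0,0,-0.4,0,0],
    [0,0,0,0,0],
    [0,0,0,0,0],
    [0,0,0,0,0],
    [0,0,0,0,0]
  ]
}}

```text
time: 9.55
tool_pos: [0.5455, -0.0409, 0.0878]
eef_rot: [[-0.146, -0.989, 0.0], [-0.989, 0.146, -0.0], [0.0, -0.0, -1.0]]
ft_force: [-0.9, 0.2, -1.2]
width: 0.017
```

Emit:
{"name": "jog_arm", "arguments": {
  "targets": [
    [0,0,-0.5,0,0],
    [0,0,0,0,0],
    [0,0,-0.5,0,0],
    [0,0,0,0,0],
    [0,0,-0.5,0,0],
    [0,0,0,0,0],
    [0,0,0,0,0],
    [0,0,0,0,0]
  ]
}}

```text
time: 10.55
tool_pos: [0.5456, -0.0409, 0.0874]
eef_rot: [[-0.146, -0.989, -0.0], [-0.989, 0.146, -0.0], [0.0, 0.0, -1.0]]
ft_force: [-3.4, 1.5, 7.9]
width: 0.0167
```

Emit:
{"name": "jog_arm", "arguments": {
  "targets": [
    [0,0,-0.1,0,0],
    [3,-0.4,0,0,0],
    [5,-0.7,0,0,0],
    [5,-0.7,0,0,0],
    [5,-0.7,0,0,0],
    [5,-0.8,0,0,0],
    [5,-0.7,0,0,0],
    [5,-0.8,0,0,0]
  ]
}}

```text
time: 11.55
tool_pos: [0.5779, -0.0455, 0.0875]
eef_rot: [[-0.146, -0.989, -0.002], [-0.989, 0.146, 0.0], [-0.0, 0.002, -1.0]]
ft_force: [-6.4, 1.4, 11.0]
width: 0.0171
```

Emit:
{"name": "jog_arm", "arguments": {
  "targets": [
    [5,-0.7,0.2,0,0],
    [5,-0.7,0.2,0,0],
    [5,-0.7,0,0,0],
    [5,-0.8,0,0,0],
    [5,-0.7,0,0,0],
    [5,-0.8,0,0,0],
    [5,-0.7,0,0,0],
    [4,-0.6,0,0,0]
  ]
}}

```text
time: 12.55
tool_pos: [0.6172, -0.0513, 0.0875]
eef_rot: [[-0.146, -0.989, -0.001], [-0.989, 0.146, 0.0], [0.0, 0.001, -1.0]]
ft_force: [-5.0, 1.6, 7.6]
width: 0.0169
```

Emit:
{"name": "jog_arm", "arguments": {
  "targets": [
    [4,-0.6,0,0,0],
    [0,0,0,0,0],
    [0,0,0,0,0],
    [0,0,10,0,0],
    [0,0,30,0,0],
    [-10,20,15,0,0],
    [-18,40,0,-0.08,0],
    [-18,45,0,-0.1,0]
  ]
}}

```text
time: 13.55
tool_pos: [0.5755, 0.0535, 0.1421]
eef_rot: [[-0.325, -0.946, 0.001], [-0.946, 0.325, 0.0], [-0.001, -0.001, -1.0]]
ft_force: [-0.1, 0.8, -0.5]
width: 0.0168
```

Emit:
{"name": "jog_arm", "arguments": {
  "targets": [
    [-18,45,0,-0.1,0],
    [-18,45,0,-0.1,0],
    [-18,45,0,-0.1,0],
    [-18,45,-5,-0.1,0],
    [-18,40,-10,-0.012,0],
    [-10,25,-20,0,0],
    [0,12,-30,0,0],
    [0,0,-20,0,0]
  ]
}}

```text
time: 14.55
tool_pos: [0.4748, 0.3106, 0.0554]
eef_rot: [[-0.672, -0.741, -0.001], [-0.741, 0.672, -0.0], [0.001, 0.0, -1.0]]
ft_force: [-0.0, -0.9, -0.4]
width: 0.0169
```

Emit:
{"name": "jog_arm", "arguments": {
  "targets": [
    [0,0,-20,0,0],
    [0,0,-13,0,0],
    [0,0,-3,0,0],
    [0,0,-1,0,0],
    [0,0,-1,0,0],
    [0,0,-1,0,0],
    [0,0,-0.5,0,0],
    [0,0,0,0,0]
  ]
}}

```text
time: 15.55
tool_pos: [0.4755, 0.3101, 0.0172]
eef_rot: [[-0.673, -0.74, 0.0], [-0.74, 0.673, 0.0], [-0.0, -0.0, -1.0]]
ft_force: [-0.8, -0.1, -0.2]
width: 0.0166
```

Emit:
{"name": "jog_arm", "arguments": {
  "targets": [
    [0,0,-0.7,0,0],
    [0,0,-0.7,0,0],
    [0,0,-0.5,0,0],
    [0,0,0,0,0],
    [0,0,0,0,60],
    [0,0,0,0,60],
    [0,0,0,0,60],
    [0,0,0,0,60]
  ]
}}

```text
time: 16.55
tool_pos: [0.4755, 0.31, 0.0151]
eef_rot: [[-0.673, -0.74, 0.0], [-0.74, 0.673, -0.0], [-0.0, -0.0, -1.0]]
ft_force: [-0.6, 0.0, -0.1]
width: 0.0512
```

Emit:
{"name": "jog_arm", "arguments": {
  "targets": [
    [0,0,40,0,60],
    [0,0,55,0,60],
    [5,-25,50,0.05,60],
    [15,-45,30,0.1,60],
    [15,-50,10,0.1,60],
    [15,-50,0,0.1,60],
    [15,-50,0,0.1,60],
    [10,-50,0,0.1,60]
  ]
}}

```text
time: 17.55
tool_pos: [0.551, 0.0383, 0.2004]
eef_rot: [[-0.184, -0.983, 0.001], [-0.983, 0.184, 0.0], [-0.0, -0.001, -1.0]]
ft_force: [-0.2, 1.3, 0.2]
width: 0.0512
```

Emit:
{"name": "jog_arm", "arguments": {
  "targets": [
    [5,-40,0,0.042,60],
    [5,-30,0,0,60],
    [0,-15,0,0,60],
    [0,0,0,0,60],
    [0,0,0,0,60],
    [0,0,0,0,60],
    [0,0,0,0,60],
    [0,0,0,0,60]
  ]
}}

```text
time: 18.55
tool_pos: [0.5605, -0.0445, 0.2002]
eef_rot: [[-0.145, -0.989, 0.0], [-0.989, 0.145, 0.0], [-0.0, -0.0, -1.0]]
ft_force: [-0.6, 0.3, 0.6]
width: 0.051
```

```bash
cat >> h.py <<'E'
def dark(f,uv,r=9,k=.75):
    g=cv2.cvtColor(f["color"],cv2.COLOR_RGB2GRAY).astype(float);u,v=uv
    for _ in range(4):
        x,y=int(round(u))-r,int(round(v))-r;w=g[y:y+2*r+1,x:x+2*r+1];w=np.clip(np.median(w)*k-w,0,None);yy,xx=np.mgrid[y:y+2*r+1,x:x+2*r+1];u,v=(w*xx).sum()/w.sum(),(w*yy).sum()/w.sum()
    return u,v
E
python3 - <<'E'
from h import *
f=snap("wrist","w6");o=ctrl.get_obs();print(o["tool_pos"],o["qvel"].round(3))
p=proj(f,[(.6187,-.0516,.075),(.5482,-.0412,.075)]);print(p)
q=[dark(f,a) for a in p];h=unproj(f,q,.075);d=h[0]-h[1];print(q,h.round(4).tolist(),h.mean(0),np.linalg.norm(d),np.arctan2(d[1],d[0]))
a=cv2.resize(f["color"][90:310,200:430,::-1],None,fx=2,fy=2,interpolation=cv2.INTER_CUBIC)
for u in q: cv2.circle(a,(int((u[0]-200)*2),int((u[1]-90)*2)),12,(0,255,0),1)
b=snap("side","s6")["color"][150:230,220:330,::-1];b=cv2.resize(b,None,fx=3,fy=3)
im=np.zeros((440,800,3),np.uint8);im[:,:460]=a;im[:240,465:795]=b;cv2.imwrite("pics/w6c.png",im)
E
```

```text
[ 0.56051516 -0.04461752  0.20018785] [-0.004  0.001 -0.     0.001  0.002  0.001]
[[317.36898476 153.79123355]
 [317.19467153 249.00479853]]
[(np.float64(319.48722731747756), np.float64(154.02668532048293)), (np.float64(319.3495178595681), np.float64(249.36289555887546))] [[0.6183, -0.0531, 0.075], [0.5477, -0.0428, 0.075]] [ 0.58299674 -0.04793996  0.075     ] 0.0713845236412011 -0.14459142210178202
```

View pics/w6c.png

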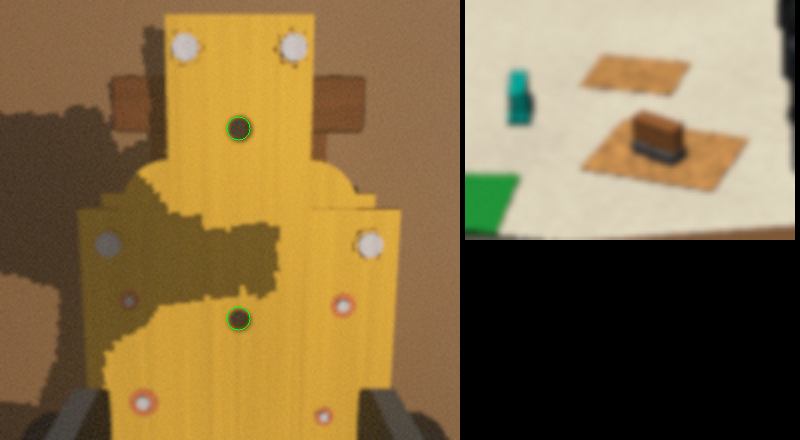

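The holes are circled accurately, and the side inset shows the stone standing on its cork mat. Next is the bridge.

Emit:
{"name": "jog_arm", "arguments": {
  "targets": [
    [-4,-35,0,0.03,60],
    [-5,-45,0,0.04,60],
    [-5,-45,0,0.04,60],
    [-5,-45,0,0.04,60],
    [-5,-45,-5,0.028,60],
    [-5,-30,-10,0,60],
    [-5,-19,-5,0,60],
    [0,0,0,0,60]
  ]
}}

```text
time: 19.65
tool_pos: [0.5258, -0.3095, 0.1795]
eef_rot: [[0.03, -1.0, -0.001], [-1.0, -0.03, 0.001], [-0.001, 0.001, -1.0]]
ft_force: [-0.3, -0.2, 0.0]
width: 0.0514
```

Emit:
{"name": "jog_arm", "arguments": {
  "targets": [
    [0,0,0,0,60],
    [0,0,0,0,60],
    [0,0,0,0,60],
    [0,0,0,0,60],
    [0,0,0,0,60],
    [0,0,0,0,60],
    [0,0,0,0,60],
    [0,0,0,0,60]
  ]
}}

```text
time: 20.65
tool_pos: [0.5265, -0.3091, 0.1801]
eef_rot: [[0.032, -0.999, -0.0], [-0.999, -0.032, 0.0], [-0.0, 0.0, -1.0]]
ft_force: [-1.1, -0.4, 0.4]
width: 0.0516
```

```bash
python3 - <<'E'
from h import *
f=snap("wrist","w7");o=ctrl.get_obs();print(o["tool_pos"].round(4),o["qvel"].round(3),o["eef_rot"][:2,0].round(4))
hsv=cv2.cvtColor(f["color"],cv2.COLOR_RGB2HSV)
m=((hsv[...,0]>14)&(hsv[...,0]<35)&(hsv[...,1]>130)).astype(np.uint8)
m[300:]=0
n,l,s,c=cv2.connectedComponentsWithStats(m)
for i in range(1,n):
    if s[i,4]>150:
        r=cv2.minAreaRect(np.argwhere(l==i)[:,::-1].astype(np.float32));print(s[i],c[i].round(1),np.round(r[0],1),np.round(r[1],1),r[2])
b=np.array([.538,-.3087,0]);print(proj(f,[b+[x,0.033*x,z] for x,z in((0,.072),(.061,.032),(-.061,.032))]).round(1).tolist())
a=cv2.convertScaleAbs(f["color"][90:300,180:460,::-1],alpha=1.4)
cs,_=cv2.findContours(m[90:300,180:460],cv2.RETR_EXTERNAL,cv2.CHAIN_APPROX_NONE)
im=cv2.resize(a,None,fx=2.8,fy=2.8,interpolation=cv2.INTER_CUBIC)
cv2.imwrite("pics/w7c.png",im)
E
```

```text
[ 0.5265 -0.3091  0.1801] [-0.001 -0.001 -0.    -0.002 -0.001  0.001] [ 0.0317 -0.9995]
[ 208    0   75   26 1281] [244.9   9.4] [245.   12.5] [74. 25.] -0.0
[ 89   6  28  56 270] [103.4  36.5] [103.   33.7] [22.5 56.8] 7.125016689300537
[    0    37   120   263 16342] [ 39.3 184.1] [ 59.5 168. ] [262. 119.] 90.0
[ 51  44  65  52 567] [86.1 75.2] [83.1 74.7] [69.5 36.2] 24.179107666015625
[ 304  141   32   87 1735] [319.4 179.4] [321.1 183.6] [85.9 30.6] 86.8201675415039
[ 306  230   29   56 1313] [319.9 258.1] [320.  257.5] [55. 28.] 90.0
[[319.2, 223.3], [318.9, 134.9], [318.8, 283.1]]
```

View pics/w7c.png

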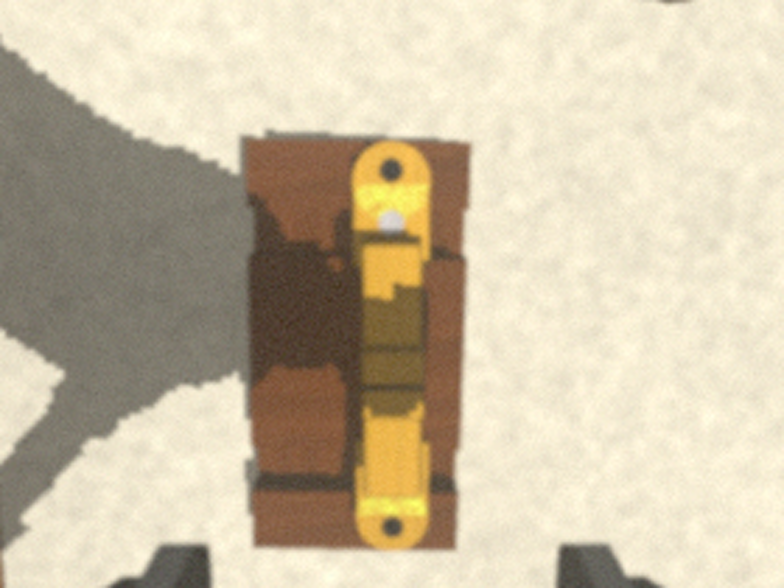

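The crop shows the bridge upright, with foot tips at rows 140 and 286 and screw holes at (319.6,150.0) and (320.0,277.9) in full-frame pixels. A pin head shows at (319.6,169).

```bash
python3 - <<'E'
from h import *
f=load("w7")
A=[(319.6,150),(320,277.9)];B=[dark(f,a,5,.7) for a in A];C=[(319.6,140),(320,286)]
for X in(A,B,C):
    h=unproj(f,X,.032);d=h[0]-h[1];print(X,h.round(4).tolist(),"mid",h.mean(0).round(4),np.linalg.norm(d),np.arctan2(d[1],d[0]))
print("pin head",unproj(f,[(319.6,169.3)],.032).round(4))
T=np.array([.5265,-.3091,.1801]);print("proj of tool axis points",proj(f,[T+[0,0,-z] for z in(.0,.1,.122,.148)]).round(1).tolist())
E
```

```text
[(319.6, 150), (320, 277.9)] [[0.5877, -0.3076, 0.032], [0.4818, -0.3116, 0.032]] mid [ 0.5347 -0.3096  0.032 ] 0.10594324220740214 0.03737155656963782
[(np.float64(319.26477541371156), np.float64(150.4066193853428)), (np.float64(319.6716746794871), np.float64(277.8086939102564))] [[0.5874, -0.3073, 0.032], [0.4819, -0.3113, 0.032]] mid [ 0.5346 -0.3093  0.032 ] 0.10555177606299548 0.037203907509042566
[(319.6, 140), (320, 286)] [[0.5952, -0.3073, 0.032], [0.4744, -0.3118, 0.032]] mid [ 0.5348 -0.3096  0.032 ] 0.1208824391455789 0.03699082393114289
pin head [[ 0.5729 -0.3081  0.032 ]]
proj of tool axis points [[321.1, 303.8], [319.3, 242.1], [319.1, 234.4], [318.9, 226.7]]
```

Emit:
{"name": "jog_arm", "arguments": {
  "targets": [
    [4,0,-25,0.005,60],
    [4,-0.5,-40,0,60],
    [0,0,-40,0,60],
    [0,0,-25,0,60],
    [0,0,-10,0,60],
    [0,0,-6,0,60],
    [0,0,0,0,60],
    [0,0,0,0,60]
  ],
  "newtons": 50
}}

```text
time: 21.7
tool_pos: [0.5354, -0.3101, 0.0355]
eef_rot: [[0.037, -0.999, 0.002], [-0.999, -0.037, -0.001], [0.001, -0.002, -1.0]]
ft_force: [-0.4, -0.1, 0.1]
width: 0.0516
```

Emit:
{"name": "jog_arm", "arguments": {
  "targets": [
    [0,0,0,0,40],
    [0,0,0,0,30],
    [0,0,0,0,0],
    [0,0,0,0,0],
    [0,0,0,0,0],
    [0,0,0,0,0],
    [0,0,0,0,0],
    [0,0,0,0,0]
  ],
  "newtons": 50
}}

```text
time: 22.7
tool_pos: [0.5347, -0.3097, 0.0345]
eef_rot: [[0.037, -0.999, 0.0], [-0.999, -0.037, -0.0], [0.0, -0.0, -1.0]]
ft_force: [-0.1, -0.6, 4.0]
width: 0.0153
```

```bash
python3 - <<'E'
from h import *
f=snap("wrist","w8");o=ctrl.get_obs();print(o["tool_pos"].round(4),o["ft_force"].round(2),o["eef_rot"].round(4).tolist(),o["width"])
T=np.array(o["tool_pos"]);R=np.array(o["eef_rot"]);
# predicted: far screw hole in bridge frame at along +.0529, top of foot
u=-R[:,1]
p=proj(f,[[*(T+u*.0532)[:2],.032]]);print("pred hole",p,"pred tip",proj(f,[[*(T+u*.061)[:2],.032]]))
q=dark(f,p[0],9,.7);print("found",q,unproj(f,[q],.032)-T, (unproj(f,[q],.032)-T)@R)
E
```

```text
[ 0.5348 -0.3098  0.0345] [-0.2  -1.38  4.69] [[0.0368, -0.9993, 0.0005], [-0.9993, -0.0368, -0.0004], [0.0005, -0.0005, -1.0]] 0.015247163015323193
pred hole [[321.46284854 176.73137344]] pred tip [[321.53566834 156.47412932]]
found (np.float64(316.50710410746575), np.float64(178.73986050116252)) [[ 0.05230711  0.00388088 -0.00252505]] [[-0.00195338 -0.05241339  0.00254798]]
```

```bash
python3 - <<'E'
from h import *
f=load("w8");hsv=cv2.cvtColor(f["color"],cv2.COLOR_RGB2HSV)
m=(hsv[...,0]>14)&(hsv[...,0]<35)&(hsv[...,1]>130)
for r in range(150,225,5):
    c=np.where(m[r,270:370])[0]+270
    print(r,(c.min(),c.max(),len(c)) if len(c) else None)
g=cv2.cvtColor(f["color"],cv2.COLOR_RGB2GRAY)
print(g[168:190:2,302:336:2])
E
```

```text
150 None
155 None
160 (np.int64(305), np.int64(330), 26)
165 (np.int64(297), np.int64(336), 40)
170 (np.int64(293), np.int64(341), 49)
175 (np.int64(291), np.int64(344), 40)
180 (np.int64(289), np.int64(347), 43)
185 (np.int64(286), np.int64(345), 51)
190 (np.int64(272), np.int64(345), 59)
195 (np.int64(270), np.int64(344), 57)
200 (np.int64(272), np.int64(344), 59)
205 (np.int64(272), np.int64(345), 58)
210 (np.int64(274), np.int64(345), 44)
215 (np.int64(271), np.int64(345), 44)
220 (np.int64(270), np.int64(344), 46)
[[143 148 144 147 148 146 146 144 145 150 144 150 149 152 152 153 146]
 [146 146 146 148 147 144 126 108 108 125 145 149 150 150 151 151 150]
 [148 142 145 143 136  96  70  63  61  70 106 140 151 149 154 152 152]
 [147 142 145 144 106  62  63  60  63  61  59 110 145 153 156 151 149]
 [146 146 146 135  79  58  63  60  60  64  64  85 140 150 152 150 147]
 [145 145 147 132  69  61  63  59  64  57  57  75 131 149 151 151 149]
 [148 144 144 135  72  59  60  61  61  61  63  83 142 151 150 153 147]
 [143 147 144 140  94  61  58  61  57  58  60 103 143 148 153 148 146]
 [146 142 147 141 131  90  66  59  61  59  86 130 150 148 151 152 147]
 [139 146 147 141 143 135 108  93  96 114 134 142 146 151 152 149 146]
 [144 145 142 142 147 157 153 148 151 149 148 148 147 151 152 155 154]]
```

Emit:
{"name": "jog_arm", "arguments": {
  "targets": [
    [0,0,20,0,0],
    [0,0,40,0,0],
    [1,10,40,0,0],
    [1,40,0,-0.03,0],
    [1,45,0,-0.04,0],
    [1,45,0,-0.04,0],
    [1,45,0,-0.04,0],
    [2,40,0,-0.032,0]
  ],
  "newtons": 60
}}

```text
time: 23.75
tool_pos: [0.5407, -0.0825, 0.1344]
eef_rot: [[-0.146, -0.989, -0.001], [-0.989, 0.146, 0.001], [-0.001, 0.001, -1.0]]
ft_force: [-0.1, 1.0, -2.9]
width: 0.0151
```

Emit:
{"name": "jog_arm", "arguments": {
  "targets": [
    [2,30,-10,0,0],
    [0,12,-15,0,0],
    [0,0,-10,0,0],
    [0,0,0,0,0],
    [0,0,0,0,0],
    [0,0,0,0,0],
    [0,0,0,0,0],
    [0,0,0,0,0]
  ]
}}

```text
time: 24.75
tool_pos: [0.5437, -0.0427, 0.0995]
eef_rot: [[-0.145, -0.989, 0.001], [-0.989, 0.145, -0.0], [0.0, -0.001, -1.0]]
ft_force: [-0.5, 0.3, -2.1]
width: 0.0154
```

```bash
cat > look.py <<'E'
from h import *
tag=sys.argv[1]
o=ctrl.get_obs();f=snap("wrist",tag);T=np.array(o["tool_pos"]);R=np.array(o["eef_rot"])
print(T.round(4),o["ft_force"].round(2),R.round(4).tolist(),round(o["width"],4),"yaw",np.arctan2(-R[1,1],-R[0,1]))
zf=T[2]-.0345+.032  # foot top
u=-R[:,1];H=np.array([.5830,-.0479,.075])+.036*np.array([.9896,-.1441,0])
ph=proj(f,[[*(T+u*.0525)[:2],zf]])[0]+[-4.5,2];pH=proj(f,[H])[0]+[-4,0]
q=dark(f,ph,9,.7);Q=dark(f,pH,9,.7);print("foot hole",ph,q,"plate hole",pH,Q)
a=unproj(f,[q],zf)[0];b=unproj(f,[Q],.075)[0];print("foot hole in tool",((a-T)@R).round(4),"plate hole",b.round(4))
s=np.array([.9896,-.1441,0]);v=np.array([.1441,.9896,0]);d=b-a;print("plate-foot hole: along",d@s*1.009,"lateral",d@v*1.009,"-> go along",d@s*1.009+.0172)
E
python3 look.py w9
python3 - <<'E'
from h import *
f=load("w9");g=cv2.cvtColor(f["color"],cv2.COLOR_RGB2GRAY);print(g[90:190:3,290:346:3])
E
```

```text
[ 0.5437 -0.0427  0.0995] [-0.5   0.29 -2.12] [[-0.145, -0.9894, 0.0005], [-0.9894, 0.145, -0.0001], [0.0, -0.0005, -1.0]] 0.0154 yaw -0.1454767561626636
[[186 185 192 189 189 190 188 187 191 191 191 192 189 190 194 196 191 187
  192]
 [183 191 193 190 191 190 190 189 193 193 188 188 192 192 198 197 191 190
  194]
 [185 186 190 190 191 189 191 188 190 193 190 190 188 193 194 193 191 190
  196]
 [185 189 193 190 190 187 190 186 191 191 191 193 191 193 194 198 191 193
  194]
 [187 187 193 191 192 187 191 187 191 192 191 188 192 192 193 197 193 191
  192]
 [185 189 191 188 189 189 191 189 190 191 192 190 192 194 193 193 187 191
  195]
 [185 187 193 193 191 189 191 188 193 189 185 190 192 193 193 196 193 192
  193]
 [185 188 191 192 192 187 190 189 163 145 132 142 175 192 194 195 192 192
  195]
 [185 188 191 190 193 188 190 162 104  82  77  81 117 175 195 196 192 189
  195]
 [187 183 193 190 193 191 177 124  79  83  83  80  84 137 194 197 192 195
  194]
 [181 185 192 193 190 189 175  99  81  84  78  82  75 123 188 196 193 190
  194]
 [185 187 189 188 193 191 174 100  81  80  84  78  71 1
[... 1833 characters left out ...]
invalid value encountered in scalar divide
  x,y=int(round(u))-r,int(round(v))-r;w=g[y:y+2*r+1,x:x+2*r+1];w=np.clip(np.median(w)*k-w,0,None);yy,xx=np.mgrid[y:y+2*r+1,x:x+2*r+1];u,v=(w*xx).sum()/w.sum(),(w*yy).sum()/w.sum()
Traceback (most recent call last):
  File "look.py", line 8, in <module>
    q=dark(f,ph,9,.7);Q=dark(f,pH,9,.7);print("foot hole",ph,q,"plate hole",pH,Q)
                        ~~~~^^^^^^^^^^^
  File "h.py", line 26, in dark
    x,y=int(round(u))-r,int(round(v))-r;w=g[y:y+2*r+1,x:x+2*r+1];w=np.clip(np.median(w)*k-w,0,None);yy,xx=np.mgrid[y:y+2*r+1,x:x+2*r+1];u,v=(w*xx).sum()/w.sum(),(w*yy).sum()/w.sum()
            ~~~~~^^^
ValueError: cannot convert float NaN to integer
```

```bash
sed -i 's/^ph=.*/ph=np.array(eval(sys.argv[2]));pH=np.array(eval(sys.argv[3]))/; s/q=dark(f,ph,9,.7);Q=dark(f,pH,9,.7)/q=dark(f,ph,12,.7);Q=dark(f,pH,12,.7)/; s/f=snap("wrist",tag)/f=load(tag) if len(sys.argv)>4 else snap("wrist",tag)/' look.py
sed -i 's/^u=-R.*//' look.py; python3 look.py w9 317,179 320,122 x
```

```text
[ 0.5436 -0.0426  0.0994] [ 0.99 -0.75 -1.76] [[-0.1448, -0.9895, 0.0004], [-0.9895, 0.1448, -0.0001], [0.0, -0.0004, -1.0]] 0.015 yaw -0.14531530544497037
foot hole [317 179] (np.float64(316.99288778091426), np.float64(178.17373611467536)) plate hole [320 122] (np.float64(320.26162436548225), np.float64(121.21005076142133))
foot hole in tool [-0.0017 -0.0524  0.0025] plate hole [ 0.6181 -0.0532  0.075 ]
plate-foot hole: along 0.022985155185073658 lateral -0.0014735296485931914 -> go along 0.04018515518507366
```

Emit:
{"name": "jog_arm", "arguments": {
  "targets": [
    [10,-1.8,0,0,0],
    [10,-1.8,0,0,0],
    [10,-1.8,0,0,0],
    [9.5,-1.9,0,0,0],
    [0,0,0,0,0],
    [0,0,0,0,0],
    [0,0,-3,0,0],
    [0,0,0,0,0]
  ]
}}

```text
time: 25.8
tool_pos: [0.5823, -0.0497, 0.0957]
eef_rot: [[-0.145, -0.989, -0.001], [-0.989, 0.145, 0.0], [-0.0, 0.001, -1.0]]
ft_force: [0.0, -0.1, -2.1]
width: 0.0157
```

Emit:
{"name": "jog_arm", "arguments": {
  "targets": [
    [0,0,-1,0,0],
    [0,0,-1,0,0],
    [0,0,-1,0,0],
    [0,0,-1,0,0],
    [0,0,-0.5,0,0],
    [0,0,0,0,0],
    [0,0,0,0,0],
    [0,0,0,0,0]
  ]
}}

```text
time: 26.8
tool_pos: [0.5831, -0.0498, 0.0917]
eef_rot: [[-0.145, -0.989, 0.0], [-0.989, 0.145, 0.0], [-0.0, -0.0, -1.0]]
ft_force: [0.1, -0.0, -1.5]
width: 0.0156
```

Emit:
{"name": "jog_arm", "arguments": {
  "targets": [
    [0,0,-1,0,0],
    [0,0,-0.7,0,0],
    [0,0,-0.7,0,0],
    [0,0,-0.6,0,0],
    [0,0,0,0,0],
    [0,0,0,0,0],
    [0,0,0,0,0],
    [0,0,0,0,0]
  ]
}}

```text
time: 27.8
tool_pos: [0.5831, -0.0498, 0.0887]
eef_rot: [[-0.145, -0.989, 0.0], [-0.989, 0.145, 0.0], [-0.0, -0.0, -1.0]]
ft_force: [0.0, -0.2, -1.5]
width: 0.0153
```

Emit:
{"name": "jog_arm", "arguments": {
  "targets": [
    [0,0,-1,0,0],
    [0,0,-1,0,0],
    [0,0,-1,0,0],
    [0,0,-1,0,0],
    [0,0,0,0,0],
    [0,0,-0.5,0,0],
    [0,0,0,0,0],
    [0,0,0,0,0]
  ]
}}

```text
time: 28.8
tool_pos: [0.583, -0.0498, 0.0842]
eef_rot: [[-0.145, -0.989, 0.0], [-0.989, 0.145, -0.0], [0.0, -0.0, -1.0]]
ft_force: [-0.8, -0.5, -0.8]
width: 0.0154
```

Emit:
{"name": "jog_arm", "arguments": {
  "targets": [
    [0,0,-0.5,0,0],
    [0,0,0,0,0],
    [0,0,-0.5,0,0],
    [0,0,0,0,0],
    [0,0,-0.5,0,0],
    [0,0,0,0,0],
    [0,0,0,0,0],
    [0,0,0,0,0]
  ]
}}

```text
time: 29.8
tool_pos: [0.583, -0.0498, 0.0835]
eef_rot: [[-0.145, -0.989, -0.0], [-0.989, 0.145, -0.0], [0.0, 0.0, -1.0]]
ft_force: [-3.5, 0.4, 5.6]
width: 0.0156
```

Emit:
{"name": "jog_arm", "arguments": {
  "targets": [
    [0,0,-0.4,0,0],
    [0,0,0,0,0],
    [0,0,-0.4,0,0],
    [0,0,0,0,0],
    [0,0,0,0,0],
    [0,0,0,0,0],
    [0,0,0,0,0],
    [0,0,0,0,0]
  ]
}}

```text
time: 30.8
tool_pos: [0.583, -0.0498, 0.0835]
eef_rot: [[-0.145, -0.989, -0.0], [-0.989, 0.145, -0.0], [0.0, 0.0, -1.0]]
ft_force: [-5.4, 0.2, 10.0]
width: 0.0154
```

```bash
python3 - <<'E'
from h import *
o=ctrl.get_obs();print(o["time"],o["tool_pos"].round(4),o["ft_force"].round(2),o["ft_torque"].round(2),o["eef_rot"].round(4).tolist(),o["width"])
f=snap("wrist","w10");T=np.array(o["tool_pos"]);R=np.array(o["eef_rot"])
q=dark(f,(317,178),12,.7);print("foot hole",q,((unproj(f,[q],.081)[0]-T)@R).round(4))
a=load("s6")["color"];b=snap("side","s10")["color"]
print("stone moved px diff",np.abs(a[180:215,260:320].astype(int)-b[180:215,260:320]).mean())
E
```

```text
30.8 [ 0.583  -0.0498  0.0835] [-5.39  0.22 10.  ] [0.1  0.65 0.  ] [[-0.1447, -0.9895, -0.0003], [-0.9895, 0.1447, -0.0], [0.0001, 0.0003, -1.0]] 0.015390515027255977
foot hole (np.float64(316.94991181657855), np.float64(178.17152263374487)) [-0.0018 -0.0523  0.0025]
stone moved px diff 2.0993650793650795
```

Emit:
{"name": "jog_arm", "arguments": {
  "targets": [
    [0,0,-0.4,0,0],
    [0,0,0,0,0],
    [0,0,0,0,0],
    [0,0,0,0,0],
    [0,0,0,0,0],
    [0,0,0,0,0],
    [0,0,0,0,0],
    [0,0,0,0,0]
  ]
}}

```text
time: 31.9
tool_pos: [0.5831, -0.0498, 0.0835]
eef_rot: [[-0.145, -0.989, -0.0], [-0.989, 0.145, -0.0], [0.0, 0.0, -1.0]]
ft_force: [-5.4, 1.0, 11.2]
width: 0.0151
```

```bash
python3 - <<'E'
from h import *
o=ctrl.get_obs();print(o["tool_pos"].round(4),o["ft_force"].round(2),o["width"])
if 7<o["ft_force"][2]<25 and abs(o["tool_pos"][2]-.0835)<.0012: ctrl.finish_job();print("done",ctrl.get_obs()["ft_force"])
E
```

```text
[ 0.5831 -0.0498  0.0835] [-5.36  0.98 11.21] 0.015074706644517
the job is handed in; nothing more can be done
the job is handed in; nothing more can be done
```

I handed the job in at about 32 s of the 69 s allowed, with the bridge seated on the movement and still held pressed down. The hand-in gives no verdict.

**Stone:** I gripped it by its wooden back and drew it from about x = -38 mm to +38 mm past the seat point. The force readings during the draw were 8–11 N, heavier than the 5 N you asked for, but well under the 40 N limit. I then stood it back on its cork mat and let it go. The side picture after release shows it upright on the mat, and that part of the view hardly changed afterwards.

**Bridge:** The pins went into the holes with no measurable resistance. The tool stopped at z = 0.0835 m, exactly the height reckoned for flush feet, and stayed there as I pressed harder. The camera showed no slip of the bridge in the fingers.

- **Press:** the wrist reads 11.2 N. Allowing about 2 N for the bridge's weight, that is roughly 13 N on the plate, a little under the 15 N target.
- **Sideways force:** about 5 N remains along x, which I did not remove.

**Disagreements:**
- The wrist camera reads about 2 mm off sideways. I corrected for this by sighting the plate hole and the bridge's foot in the same picture.
- Lengths measured with it also came out 0.9 % short.
- One measuring script failed on a bad starting guess and was rerun on the same picture.

I did not check the other things on the bench in a separate final picture, but no move went near them.

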